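# Pack the bottle order by size

### The arm

A 6-joint arm with a two-finger parallel gripper is mounted at the origin on the work surface. World frame = base frame: x ahead of the robot, y to its left, z up, the work surface at z = 0. Lengths are in m, angles in rad, forces in N, time in s.
With the tool pointing down it reaches from about 0.25 to 0.775 m from the base axis. Payload 4 kg.
Tool frame: the origin (TCP) lies midway between the tips of the shut fingers; the grasp point (between the pads) lies 19 mm behind it; z points along the fingers, y is the direction in which the jaws open and shut (so a half turn about z gives the same grasp; the last joint's range is limited). The gripper opens to 94 mm and grips with 3 to 60 N. Pads are 16 mm wide; open, the fingers measure 119 mm over their backs; the gripper's body (75 mm by 177 mm) begins 78 mm behind the grasp point.
Start: joints at [-1.429, 0.087, 1.371, -0, 1.684, -0.103], TCP at [0.133, -0.534, 0.172] pointing down, gripper open.
Joint ranges: [-3.1, 3.1], [-0.76, 2.03], [0.27, 2.55], [-1.08, 4.22], [0.17, 2.65], [-2.57, 2.57]. Speed limits (rad/s): [2.79, 2.79, 3.14, 3.14, 3.14, 3.14].

### API

Orientations are given as [roll, pitch, yaw] about the fixed x, y, z axes, in that order (R = Rz(yaw) Ry(pitch) Rx(roll)).
In Python, from bench import get_obs, snapshot, ticket gives the robot as it stands.
- The arm moves only by the shell command python3 -m creep 'ROWS' [OPENING]. ROWS is JSON, a list that holds one entry, the list of rows, each a list of 4 numbers: the shift along the tool's x, y, z in mm, then the turn about the tool's z in degrees. A call has 1 to 8 rows; each row shifts and turns the commanded pose from where the row before left it, along the tool's axes as they then stand; what a row does not reach is not made up. A row lasts 1/8 s, in which the tool goes at most 62.5 mm and 10.7 degrees, less where a joint would pass 70% of its speed; a pose out of reach is approached as far as the arm can. A call with a gripper value outside its range is refused whole. OPENING is the opening, from 0 (shut) to 1 (fully open), set as the call begins (- or left out, the last holds). The fingers move at their own pace and stop on an object; the grip force is fixed at half the most. Time passes only in rows, so rows that do not move let the fingers close. It gives the time, the measured TCP pose, the force and the opening at its end, in the units of the state.
- get_obs(): the state, without advancing time (a new reading comes with each control period).
- snapshot(name): name is "scene" or "top" or "wrist"; returns a dict with "color" (480x640x3 uint8, red, green, blue), "depth" (480x640 float32, m along the optical axis (not along the pixel's ray), 0 where there is no reading), "fx", "fy", "cx", "cy" (pixels), "extrinsics" (4x4, takes a point from world to camera coordinates). Camera axes: x right, y down, z forward; pixel columns grow to the right and rows downward; lengths in m; the calibration is good to about 2 mm. A picture is of the moment at which its call begins.
- ticket.close_job(): hands the job in, once; it reports no verdict.
The state is a dict: "time": time; "joint_positions": joint angles; "qvel": joint speeds; "joint_torque": joint torques, N m; "tool_pos": TCP position; "ee_rot": TCP orientation; "wrist_force": force on the tool from outside, world axes, zero at the start; "wrist_torque": the same for the moment, N m; "width": finger opening in m.
Only numpy, scipy, OpenCV 4.12 (cv2) and the standard library are available. Lean on these libraries where they do the work, as an engineer would, in place of code of your own. Each camera call takes 0.05 s, during which the arm holds its last target. There are 200 camera calls.

### The job

Pack the order: stand the three dark bottles with white screw caps that are on the bench upright on the floors of the cardboard trays, each in the tray of its own size, starting with the large bottle in the large tray, then the medium bottle in the medium tray, and last the small one in the small tray. Set each one down rather than dropping it, and let go of it before you go on to the next. Leave the jar, the spray bottle and the two cartons standing where they are.

Things in the scene. Friction and masses are not known exactly. Their poses are not given: they have to be found in the camera images.
- bottle_large: large dark-brown round screw-cap bottle with a plain white label and a plain white cap: body 60 mm in diameter with straight sides up to 84 mm, then a shoulder and a cap 37 mm in diameter, 110 mm tall in all; mass about 220 g (varies); upright, loose; origin at the centre of its underside, z along its axis (up). All three bottles look alike but for size.
- bottle_medium: medium dark-brown round screw-cap bottle with a plain white label and a plain white cap: body 46 mm in diameter with straight sides up to 74 mm, then a shoulder and a cap 30 mm in diameter, 98 mm tall in all; mass about 120 g (varies); upright, loose; origin at the centre of its underside, z along its axis (up). All three bottles look alike but for size.
- bottle_small: small dark-brown round screw-cap bottle with a plain white label and a plain white cap: body 34 mm in diameter with straight sides up to 64 mm, then a shoulder and a cap 24 mm in diameter, 84 mm tall in all; mass about 60 g (varies); upright, loose; origin at the centre of its underside, z along its axis (up). All three bottles look alike but for size.
- tray_large: large square open cardboard tray, fixed to the bench: 88 x 88 mm inside, 96 x 96 mm outside, walls and floor 4 mm thick, 26 mm high in all; empty at the start; origin at the centre of its underside (its inner floor lies 4 mm above), z up, x and y along its sides.
- tray_medium: medium square open cardboard tray, fixed to the bench: 70 x 70 mm inside, 78 x 78 mm outside, walls and floor 4 mm thick, 22 mm high in all; empty at the start; origin at the centre of its underside (its inner floor lies 4 mm above), z up, x and y along its sides.
- tray_small: small square open cardboard tray, fixed to the bench: 54 x 54 mm inside, 62 x 62 mm outside, walls and floor 4 mm thick, 18 mm high in all; empty at the start; origin at the centre of its underside (its inner floor lies 4 mm above), z up, x and y along its sides.
- jar: bystander: squat dark jar with a wide white lid nearly as broad as itself, 62 mm in diameter, 58 mm tall; upright, loose; origin at the centre of its underside, z along its axis (up).
- spray_bottle: bystander: slim dark bottle with a white label and a black spray nozzle (no white cap), 36 mm in diameter, 104 mm tall; upright, loose; origin at the centre of its underside, z along its axis (up).
- carton_black: bystander: upright black carton with a thin brass-coloured band, 42 x 42 x 100 mm tall; loose; origin at the centre of its underside, z up.
- carton_white: bystander: upright white carton with a green foot, 36 (x) x 56 (y) x 95 mm tall; loose; origin at the centre of its underside, z up.

How it is judged:
On the way, in this order (a step that is already met when the one before it is completed fails the run):
1. the large bottle stands released in the large tray (horizontal distance between bottle_large and tray_large below 0.022 m and z of bottle_large in the frame of tray_large below 0.008 m and angle between bottle_large's own z axis and vertical below 0.1 rad and contact force between bottle_large and the fingers below 0.1 N and linear speed of bottle_large below 0.03 m/s), for 0.2 s.
2. the medium bottle stands released in the medium tray (horizontal distance between bottle_medium and tray_medium below 0.019 m and z of bottle_medium in the frame of tray_medium below 0.008 m and angle between bottle_medium's own z axis and vertical below 0.1 rad and contact force between bottle_medium and the fingers below 0.1 N and linear speed of bottle_medium below 0.03 m/s), for 0.2 s.
3. the small bottle stands released in the small tray (horizontal distance between bottle_small and tray_small below 0.016 m and z of bottle_small in the frame of tray_small below 0.008 m and angle between bottle_small's own z axis and vertical below 0.1 rad and contact force between bottle_small and the fingers below 0.1 N and linear speed of bottle_small below 0.03 m/s), for 0.2 s.
At the end, for the whole second after the job is handed in: Each bottle stands upright (tilt under 0.1 rad) on the floor of the tray of its size (underside less than 8 mm above the tray's underside, axis within 22 / 19 / 16 mm of the tray's centre for large / medium / small, which is anywhere inside the walls), released and at rest (all of step 1 and all of step 2 and all of step 3); the robot touches nothing.
It fails at once if the jar, the spray bottle or a carton is pushed more than 20 mm or knocked over ((distance of jar from where it was at the start of the episode above 0.02 m or angle between jar's own z axis and vertical above 0.4 rad) or (distance of spray_bottle from where it was at the start of the episode above 0.02 m or angle between spray_bottle's own z axis and vertical above 0.4 rad) or (distance of carton_black from where it was at the start of the episode above 0.02 m or angle between carton_black's own z axis and vertical above 0.4 rad) or (distance of carton_white from where it was at the start of the episode above 0.02 m or angle between carton_white's own z axis and vertical above 0.4 rad)).
It fails at once if the large bottle is dropped or knocked flying (moves faster than 0.6 m/s out of the fingers, a fall of about 2 cm) (linear speed of bottle_large above 0.6 m/s and contact force between bottle_large and the fingers below 0.02 N).
It fails at once if the medium bottle is dropped or knocked flying (moves faster than 0.6 m/s out of the fingers, a fall of about 2 cm) (linear speed of bottle_medium above 0.6 m/s and contact force between bottle_medium and the fingers below 0.02 N).
It fails at once if the small bottle is dropped or knocked flying (moves faster than 0.6 m/s out of the fingers, a fall of about 2 cm) (linear speed of bottle_small above 0.6 m/s and contact force between bottle_small and the fingers below 0.02 N).
It also fails if it takes over 93 s, if anything falls off the work surface, if the arm or the gripper's body presses on something with over 40 N, if the wrist force passes 120 N, or if a joint passes its speed limit or range.

## Working session

There is one attempt and no reset: what is moved stays moved. The work goes in short steps, Python scripts to look and compute and a shell command to move; the robot and the scene stay as the last step left them, time stands still between calls to the robot, and variables do not carry over. Pictures are saved under pics/ and viewed, on a budget of 14 in all, crops included, one or two more only if the job needs it, and the job is handed in when it is done.

```bash
mkdir -p pics; python3 - <<'E'
from bench import get_obs, snapshot
import cv2, numpy as np
for n in ("top","scene"):
    s=snapshot(n); cv2.imwrite(f"pics/{n}0.png",s["color"][:,:,::-1]); np.savez(f"{n}0.npz",**s)
    E=s["extrinsics"]; print(n,s["fx"],s["cx"],s["cy"],"cam pos",(-E[:3,:3].T@E[:3,3]).round(3), E[:3,:3].round(2).tolist(), (s["depth"]>0).mean())
o=get_obs();print({k:np.round(v,3) for k,v in o.items()})
E
```

```text
top 488.39493025178217 324.13274338763506 238.82198927502617 cam pos [ 0.403 -0.015  1.108] [[-0.01, -1.0, -0.02], [-0.99, 0.01, -0.13], [0.13, 0.02, -0.99]] 0.9960481770833334
scene 445.65809604401204 315.502061696633 236.01953638215664 cam pos [0.99  0.423 0.817] [[-0.7, 0.72, 0.01], [0.55, 0.54, -0.64], [-0.46, -0.44, -0.77]] 0.996005859375
{'time': np.float64(0.1), 'joint_positions': array([-1.429,  0.088,  1.372, -0.   ,  1.684, -0.103]), 'qvel': array([-0.002, -0.002, -0.005,  0.   ,  0.001, -0.001]), 'joint_torque': array([ 3.0000e-03, -3.4125e+01, -3.0330e+01,  7.2000e-02,  3.0000e-02,
       -0.0000e+00]), 'tool_pos': array([ 0.133, -0.533,  0.171]), 'ee_rot': array([-3.14 , -0.   ,  0.245]), 'wrist_force': array([0.18 , 1.191, 0.506]), 'wrist_torque': array([ 0.015,  0.031, -0.   ]), 'width': np.float64(0.094)}
```

View pics/top0.png

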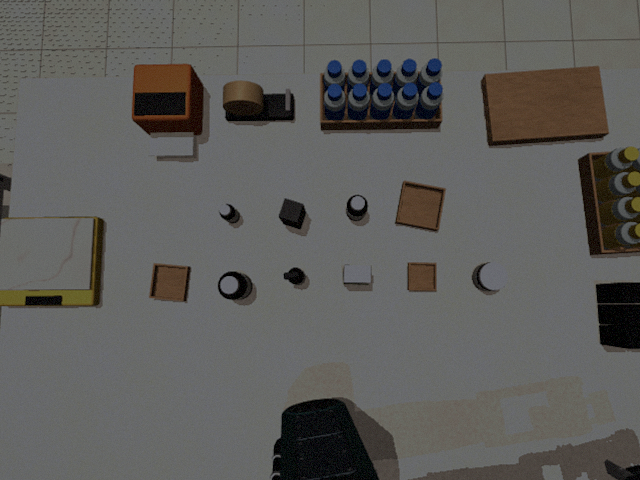

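View pics/scene0.png

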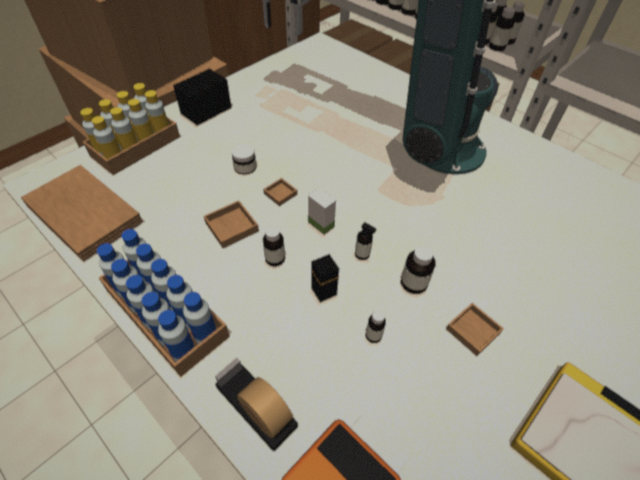

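The top view shows the large bottle at (235,286), the small one at (229,213) and the medium one at (357,207). The trays are large (420,206), medium (170,282) and small (422,277). The bystanders are the black carton (292,213), spray (293,276), white carton (357,273) and jar (489,277). The scene view agrees.

```bash
cat > h.py <<'E'
import numpy as np, cv2
def cast(s,uv,z):
    E=s["extrinsics"];R=E[:3,:3];c=-R.T@E[:3,3]
    uv=np.atleast_2d(np.asarray(uv,float))
    d=np.c_[(uv[:,0]-s["cx"])/s["fx"],(uv[:,1]-s["cy"])/s["fy"],np.ones(len(uv))]@R
    return c+d*((z-c[2])/d[:,2])[:,None]
def cloud(s):
    v,u=np.mgrid[:480,:640];E=s["extrinsics"];d=s["depth"]
    P=np.stack([(u-s["cx"])/s["fx"]*d,(v-s["cy"])/s["fy"]*d,d],-1)
    return (P-E[:3,3])@E[:3,:3]
def blob(mask,near):
    cs,_=cv2.findContours(mask.astype(np.uint8),cv2.RETR_EXTERNAL,cv2.CHAIN_APPROX_NONE)
    cs=[c for c in cs if cv2.contourArea(c)>15]
    return min(cs,key=lambda c:np.hypot(*(np.array(cv2.minAreaRect(c)[0])-near)))
E
python3 - <<'E'
from h import *
s=dict(np.load("top0.npz"));P=cloud(s);hsv=cv2.cvtColor(s["color"],cv2.COLOR_RGB2HSV)
for n,uv,h in (("L",(235,286),.110),("M",(357,203),.098),("S",(226,211),.084),("jar",(489,276),.058),("spray",(293,276),.104),("cb",(292,211),.1),("cw",(357,273),.095)):
    c=blob((np.abs(P[...,2]-h)<.008),np.array(uv));(x,y),wh,a=cv2.minAreaRect(c)
    m=np.zeros((480,640),np.uint8);cv2.drawContours(m,[c],-1,1,-1);q=P[m>0]
    w=cast(s,(x,y),h)[0];px=1.1/488
    print(n,(round(x),round(y)),w.round(3),"cloud",q.mean(0).round(3),"size",(np.array(wh)*(1.108-h)/488).round(3),a)
for n,uv,h in (("TL",(420,206),.026),("TM",(170,282),.022),("TS",(422,277),.018)):
    m=(hsv[...,1]>70)&(hsv[...,2]>30)
    c=blob(m,np.array(uv));r=cv2.minAreaRect(c);w=cast(s,cv2.boxPoints(r),h)
    e=w-np.roll(w,1,0)
    print(n,np.round(r[0]),w.mean(0).round(3),"sides",np.linalg.norm(e,axis=1).round(3),"yaw",np.degrees(np.arctan2(e[:,1],e[:,0])).round())
print("bench z",np.median(P[330:360,100:250,2]).round(4))
E
```

```text
L (230, 284) [0.44  0.203 0.11 ] cloud [0.44  0.202 0.115] size [0.035 0.035] 90.0
M (358, 203) [ 0.609 -0.061  0.098] cloud [ 0.61  -0.062  0.098] size [0.029 0.027] 90.0
S (225, 209) [0.601 0.221 0.084] cloud [0.599 0.219 0.094] size [0.022 0.021] 45.0
jar (494, 276) [ 0.457 -0.35   0.058] cloud [ 0.457 -0.349  0.06 ] size [0.058 0.062] 90.0
spray (291, 275) [0.459 0.077 0.104] cloud [0.459 0.077 0.104] size [0.014 0.031] 82.87498474121094
cb (291, 210) [0.595 0.078 0.1  ] cloud [0.595 0.078 0.101] size [0.042 0.042] 18.434947967529297
cw (357, 274) [ 0.461 -0.058  0.095] cloud [ 0.461 -0.059  0.096] size [0.035 0.054] 90.0
TL [420. 206.] [ 0.617 -0.205  0.026] sides [0.096 0.1   0.098 0.099] yaw [  79.  -12. -102.  168.]
TM [168. 282.] [0.45  0.36  0.022] sides [0.08  0.078 0.081 0.077] yaw [ 84.  -3. -96. 176.]
TS [422. 277.] [ 0.457 -0.204  0.018] sides [0.062 0.06  0.062 0.059] yaw [ -2. -90. 178.  90.]
bench z 0.0012
```

```bash
python3 -m creep '[[[0,0,0,7],[0,0,0,7],[22,-50,-5,0],[22,-50,-5,0],[22,-50,0,0],[22,-50,0,0],[22,-50,0,0],[22,-50,0,0]]]' 1; python3 -m creep '[[[22,-50,0,0],[22,-50,0,0],[22,-50,0,0],[22,-50,0,0],[22,-50,0,0],[22,-50,0,0],[22,-50,0,0],[0,0,0,0]]]'
python3 - <<'E'
from h import *
s=dict(np.load("scene0.npz"));P=cloud(s);t=dict(np.load("top0.npz"));Q=cloud(t)
for n,x,y in (("L",.44,.203),("M",.609,-.061),("S",.60,.22)):
    for K in (P,Q):
        m=np.hypot(K[...,0]-x,K[...,1]-y)<.03;q=K[m];q=q[q[:,2]<.15];print(n,np.percentile(q[:,2],[50,90,97,100]).round(3))
from bench import snapshot,get_obs
s=snapshot("wrist");cv2.imwrite("pics/w1.png",s["color"][:,:,::-1]);np.savez("w1.npz",**s)
E=s["extrinsics"];print(s["fx"],(-E[:3,:3].T@E[:3,3]).round(3),E[:3,:3].round(2).tolist());print(get_obs()["tool_pos"])
E
```

```text
time: 1.1
tool_pos: [0.2654, -0.2317, 0.1816]
ee_rot: [-3.141, -0.0, -0.0]
wrist_force: [0.1, 0.0, -0.5]
width: 0.0941
time: 2.1
tool_pos: [0.4189, 0.1193, 0.1808]
ee_rot: [-3.141, 0.003, 0.006]
wrist_force: [0.1, 0.4, -0.3]
width: 0.0939
L [0.088 0.109 0.11  0.113]
L [0.089 0.112 0.113 0.115]
M [0.054 0.095 0.097 0.1  ]
M [0.075 0.099 0.101 0.105]
S [0.028 0.081 0.083 0.085]
S [0.006 0.084 0.086 0.09 ]
409.77842044833807 [0.499 0.12  0.394] [[0.01, -1.0, 0.0], [-0.96, -0.01, 0.28], [-0.28, -0.0, -0.96]]
[0.41854211 0.11752598 0.18099054]
```

View pics/w1.png

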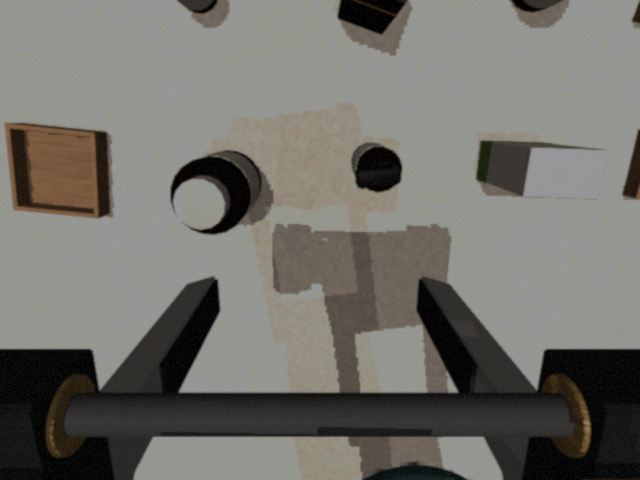

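The wrist view shows the large bottle's cap at (201,203), the medium tray at (58,170), the spray bottle at (377,168) and the white carton at (560,170).

```bash
cat >> h.py <<'E'
def cap(s,guess,h,tcp):
    """cap-top centre: ray through blob of bright pixels at height h onto plane h"""
    P=cloud(s);g=s["color"].min(2)
    near=np.hypot(P[...,0]-guess[0],P[...,1]-guess[1])<.035
    m=near&(np.abs(P[...,2]-h)<.007)
    u8=cv2.morphologyEx(m.astype(np.uint8),cv2.MORPH_CLOSE,np.ones((5,5)))
    c=max(cv2.findContours(u8,cv2.RETR_EXTERNAL,cv2.CHAIN_APPROX_NONE)[0],key=cv2.contourArea)
    (u,v),r=cv2.minEnclosingCircle(c);w=cast(s,(u,v),h)[0]
    e=cast(s,(u+r,v),h)[0];d=(w-tcp)*1000
    print("cap px",round(u),round(v),"world",w.round(4),"diam mm",2000*np.linalg.norm(e-w).round(4),
      "depth z",np.median(P[m][:,2]).round(4),"mm tool: x",d[0].round(1),"y",-d[1].round(1))
    return w
E
python3 - <<'E'
from h import *
from bench import get_obs
s=dict(np.load("w1.npz"));t=get_obs()["tool_pos"];print(t)
cap(s,(.44,.203),.110,t)
hsv=cv2.cvtColor(s["color"],cv2.COLOR_RGB2HSV)
c=blob((hsv[...,1]>70)&(hsv[...,2]>30),np.array((58,170)));r=cv2.minAreaRect(c);print(r,cast(s,r[0],.022))
E
```

```text
[0.41854211 0.11752598 0.18099054]
cap px 200 202 world [0.4415 0.2026 0.11  ] diam mm 38.4 depth z 0.1109 mm tool: x 22.9 y -85.0
((56.77587127685547, 170.18966674804688), (110.86573028564453, 87.44689178466797), 4.763641834259033) [[0.45205152 0.35520929 0.022     ]]
```

```bash
python3 -m creep '[[[11,-43,0,0],[12,-42,0,0],[0,0,0,0],[0,0,40,0],[0,0,40,0],[0,0,40,0],[0,0,25,0],[0,0,0,0]]]'; python3 -m creep '[[[0,0,0,0],[0,0,0,0],[0,0,0,0],[0,0,0,0],[0,0,0,0],[0,0,0,0],[0,0,0,0],[0,0,0,0]]]' 0
```

```text
time: 3.15
tool_pos: [0.4398, 0.1988, 0.0348]
ee_rot: [3.139, 0.005, -0.002]
wrist_force: [-0.3, 0.3, 0.3]
width: 0.0942
time: 4.15
tool_pos: [0.4426, 0.2021, 0.0378]
ee_rot: [-3.14, -0.002, 0.001]
wrist_force: [-0.5, 3.0, 5.1]
width: 0.0592
```

```bash
python3 -m creep '[[[0,0,-10,0],[0,0,-25,0],[0,0,-30,0],[0,0,-35,0],[0,0,-30,0],[0,0,-20,0],[0,0,0,0],[7,17,0,0]]]'; python3 -m creep '[[[14,34,0,0],[14,34,0,0],[15,34,0,0],[15,34,0,0],[15,34,0,0],[15,34,0,0],[15,34,0,0],[15,34,0,0]]]';  python3 -m creep '[[[15,34,0,0],[15,34,0,0],[13,34,0,0],[7,17,0,0],[0,0,0,0],[0,0,0,0],[0,0,0,0]]]'
python3 - <<'E'
from h import *
from bench import get_obs,snapshot
s=snapshot("wrist");cv2.imwrite("pics/w2.png",s["color"][:,:,::-1]);np.savez("w2.npz",**s)
t=get_obs()["tool_pos"];print(t)
P=cloud(s);m=(np.hypot(P[...,0]-t[0],P[...,1]-t[1])<.02)&(P[...,2]>.2)&(P[...,2]<.3);print("cap z",np.percentile(P[m][:,2],[50,95]) if m.any() else None)
E
```

```text
time: 5.15
tool_pos: [0.4479, 0.1845, 0.1854]
ee_rot: [3.141, 0.003, 0.002]
wrist_force: [0.3, 0.4, -1.6]
width: 0.0591
time: 6.15
tool_pos: [0.5662, -0.0885, 0.1844]
ee_rot: [-3.141, 0.004, 0.0]
wrist_force: [-0.3, 0.9, -1.0]
width: 0.0588
time: 7.02
tool_pos: [0.617, -0.2051, 0.1875]
ee_rot: [-3.142, -0.0, 0.002]
wrist_force: [0.1, -0.4, -1.5]
width: 0.0592
[ 0.61706549 -0.20521219  0.18753819]
cap z [0.2606041  0.26176886]
```

View pics/w2.png

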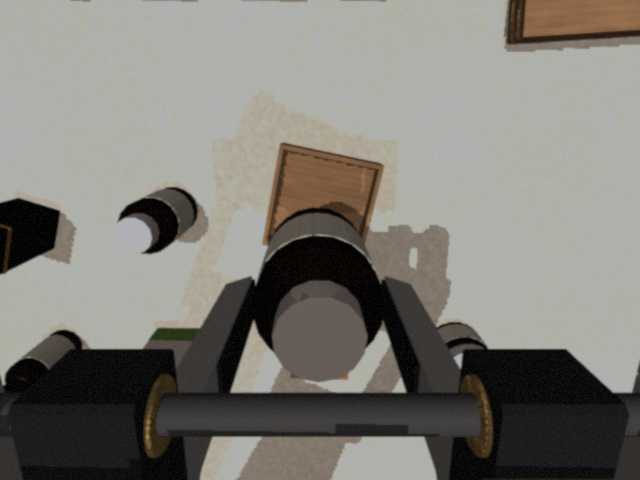

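The bottle is held upright, with its cap at (320,330). The tray's far edge runs from (283,145) to (383,164).

```bash
python3 - <<'E'
from h import *
s=dict(np.load("w2.npz"));a,b=cast(s,[(283,145),(383,164)],.026);d=b-a;n=np.array([d[1],-d[0],0])/np.linalg.norm(d)
print(np.linalg.norm(d),(a+b)/2+.048*n,(a+b)/2-.048*n)
E
python3 -m creep '[[[0,0,20,0],[0,0,40,0],[0,0,40,0],[0,0,25,0],[0,0,10,0],[0,0,0,0],[0,0,0,0]]]'
```

```text
0.09179697741737605 [ 0.61899603 -0.21031821  0.026     ] [ 0.71342563 -0.22761132  0.026     ]
time: 7.95
tool_pos: [0.6183, -0.2068, 0.0541]
ee_rot: [3.14, -0.003, 0.001]
wrist_force: [-0.1, 0.8, -1.2]
width: 0.059
```

```bash
python3 -m creep '[[[0,2,6,0],[0,0,4,0],[0,0,1,0],[0,0,0,0],[0,0,0,0]]]'; python3 -m creep '[[[0,0,1,0],[0,0,0,0],[0,0,0,0]]]'; python3 -m creep '[[[0,0,1,0],[0,0,0,0],[0,0,0,0]]]'
```

```text
time: 8.57
tool_pos: [0.6175, -0.2087, 0.0418]
ee_rot: [3.141, -0.001, 0.0]
wrist_force: [-0.6, 0.8, 2.8]
width: 0.0588
time: 8.95
tool_pos: [0.6178, -0.2086, 0.0418]
ee_rot: [3.141, -0.002, 0.0]
wrist_force: [-0.9, 0.9, 6.1]
width: 0.059
time: 9.32
tool_pos: [0.6181, -0.2087, 0.0418]
ee_rot: [3.14, -0.003, 0.001]
wrist_force: [-2.3, 0.9, 9.6]
width: 0.059
```

```bash
python3 -m creep '[[[0,0,-2,0],[0,0,0,0],[0,0,0,0],[0,0,0,0],[0,0,0,0],[0,0,0,0],[0,0,0,0],[0,0,0,0]]]' 1; python3 -m creep '[[[0,0,-30,0],[0,0,-40,0],[0,0,-40,0],[0,0,-30,0],[0,-20,0,0],[0,-40,0,0],[0,0,0,0],[0,0,0,0]]]'
python3 - <<'E'
from h import *
from bench import get_obs,snapshot
t=get_obs()["tool_pos"];print(t)
s=snapshot("wrist");cv2.imwrite("pics/w3.png",s["color"][:,:,::-1]);np.savez("w3.npz",**s)
cap(s,(.618,-.209),.114,t)
cap(s,(.609,-.061),.098,t)
E
```

```text
time: 10.32
tool_pos: [0.6172, -0.2084, 0.041]
ee_rot: [3.141, -0.0, 0.0]
wrist_force: [0.1, 0.2, 0.4]
width: 0.0943
time: 11.32
tool_pos: [0.6165, -0.1476, 0.1793]
ee_rot: [-3.141, 0.003, 0.001]
wrist_force: [-0.0, -0.4, 0.6]
width: 0.0944
[ 0.61646074 -0.14761468  0.17928003]
cap px 401 236 world [ 0.6164 -0.2068  0.114 ] diam mm 37.8 depth z 0.1149 mm tool: x -0.0 y 59.2
cap px 205 236 world [ 0.6121 -0.0635  0.098 ] diam mm 31.0 depth z 0.0989 mm tool: x -4.4 y -84.2
```

View pics/w3.png

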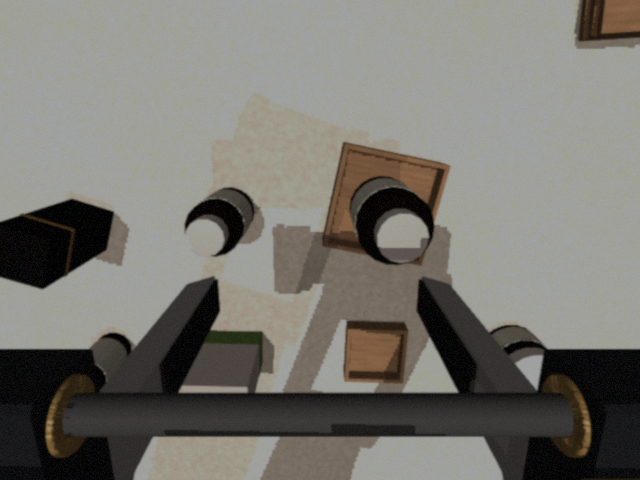

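The large bottle stands in the middle of its tray (cap at (403,236), top at 0.1149 m). The medium bottle's cap is at (206,236).

```bash
python3 -m creep '[[[-2,-42,0,0],[-2,-42,0,0],[0,0,0,0],[0,0,40,0],[0,0,45,0],[0,0,40,0],[0,0,23,0],[0,0,0,0]]]'; python3 -m creep '[[[0,0,0,0],[0,0,0,0],[0,0,0,0],[0,0,0,0],[0,0,0,0],[0,0,0,0],[0,0,0,0],[0,0,0,0]]]' 0;python3 -m creep '[[[0,0,-10,0],[0,0,-25,0],[0,0,-35,0],[0,0,-35,0],[0,0,-30,0],[0,0,-15,0],[0,0,0,0]]]'
```

```text
time: 12.38
tool_pos: [0.6108, -0.0657, 0.0297]
ee_rot: [-3.141, 0.006, -0.001]
wrist_force: [0.6, -0.1, 0.0]
width: 0.0939
time: 13.38
tool_pos: [0.6132, -0.0642, 0.0332]
ee_rot: [-3.141, -0.0, 0.001]
wrist_force: [0.1, 0.7, 2.7]
width: 0.0449
time: 14.25
tool_pos: [0.6136, -0.0647, 0.1841]
ee_rot: [3.141, -0.002, 0.0]
wrist_force: [0.2, 0.4, -2.3]
width: 0.0452
```

```bash
python3 -m creep '[[[-7,-17,0,0],[-13,-34,0,0],[-13,-34,0,0],[-13,-34,0,0],[-13,-34,0,0],[-13,-34,0,0],[-13,-34,0,0],[-13,-34,0,0]]]'; python3 -m creep '[[[-13,-34,0,0],[-13,-34,0,0],[-13,-34,0,0],[-13,-34,0,0],[-13,-34,0,0],[-7,-17,0,0],[-6,-15,0,0],[0,0,0,0]]]'
python3 -m creep '[[[0,0,0,0],[0,0,0,0]]]'
python3 - <<'E'
from h import *
from bench import get_obs,snapshot
s=snapshot("wrist");cv2.imwrite("pics/w4.png",s["color"][:,:,::-1]);np.savez("w4.npz",**s)
t=get_obs()["tool_pos"];print(t)
P=cloud(s);m=(np.hypot(P[...,0]-t[0],P[...,1]-t[1])<.015)&(P[...,2]>.2)&(P[...,2]<.3);print("cap z",np.percentile(P[m][:,2],[50,95]) if m.any() else None)
E
```

```text
time: 15.25
tool_pos: [0.5126, 0.1923, 0.1809]
ee_rot: [3.141, 0.004, 0.001]
wrist_force: [0.0, -0.1, -1.0]
width: 0.0449
time: 16.25
tool_pos: [0.4364, 0.3928, 0.1824]
ee_rot: [3.141, 0.001, 0.001]
wrist_force: [-0.6, 0.3, -0.9]
width: 0.0446
time: 16.5
tool_pos: [0.4375, 0.3917, 0.183]
ee_rot: [3.141, -0.0, -0.001]
wrist_force: [0.5, 0.5, -0.7]
width: 0.0445
[0.43743222 0.39173869 0.18309142]
cap z [0.24888081 0.25006987]
```

View pics/w4.png

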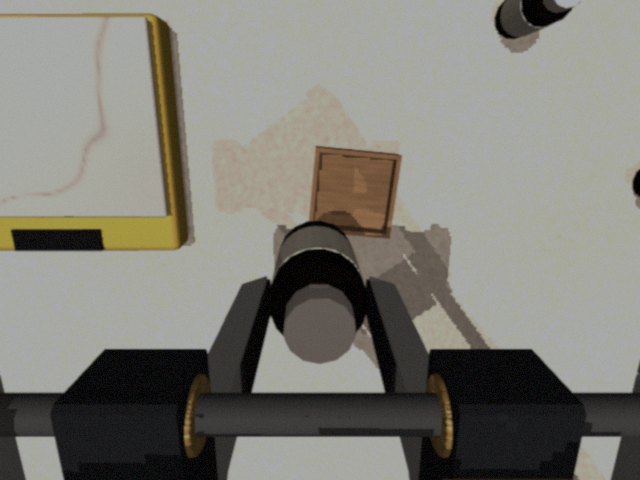

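The bottle is held upright with its cap at (320,325). I typed one row too many, so it is about 3 cm past the tray. The tray's corners are (316,147), (401,154) and (389,238).

```bash
python3 - <<'E'
from h import *
s=dict(np.load("w4.npz"));a,b,c=cast(s,[(316,147),(401,154),(389,238)],.022);m=(a+c)/2;d=b-a;n=np.array([d[1],-d[0],0])/np.linalg.norm(d)
print(np.linalg.norm(b-a),np.linalg.norm(c-b),m,(a+b)/2+.039*n,(m-[.4374,.3917,0])*1000)
E
```

```text
0.07669997931921442 0.07898700058973716 [0.45085617 0.35842712 0.022     ] [0.4513189  0.35804311 0.022     ] [ 13.45617432 -33.27287748  22.        ]
```

```bash
python3 -m creep '[[[7,17,0,0],[6,16,0,0],[0,0,25,0],[0,0,40,0],[0,0,40,0],[0,0,20,0],[0,0,5,0],[0,0,0,0]]]'; python3 -m creep '[[[0,0,5,0],[0,0,5,0],[0,0,3,0],[0,0,0,0],[0,0,0,0]]]'; python3 -m creep '[[[0,0,2,0],[0,0,0,0],[0,0,0,0]]]';python3 -m creep '[[[0,0,1,0],[0,0,0,0],[0,0,0,0]]]'
```

```text
time: 17.55
tool_pos: [0.4506, 0.359, 0.0536]
ee_rot: [-3.141, -0.001, -0.0]
wrist_force: [0.2, 0.2, -1.4]
width: 0.045
time: 18.18
tool_pos: [0.4499, 0.3596, 0.04]
ee_rot: [3.142, -0.0, 0.001]
wrist_force: [0.1, -0.4, -1.9]
width: 0.0449
time: 18.55
tool_pos: [0.4499, 0.3595, 0.0379]
ee_rot: [3.141, 0.0, 0.0]
wrist_force: [0.4, 0.4, -2.3]
width: 0.0448
time: 18.92
tool_pos: [0.45, 0.3596, 0.0372]
ee_rot: [-3.141, -0.0, 0.0]
wrist_force: [0.3, 0.1, 0.3]
width: 0.0447
```

Contact is just beginning.

```bash
python3 -m creep '[[[0,0,1,0],[0,0,0,0],[0,0,0,0]]]'; python3 -m creep '[[[0,0,0,0],[0,0,0,0],[0,0,0,0],[0,0,0,0],[0,0,0,0],[0,0,0,0],[0,0,0,0],[0,0,0,0]]]' 1; python3 -m creep '[[[0,0,-30,0],[0,0,-40,0],[0,0,-40,0],[0,0,-35,0],[25,20,0,0],[50,35,0,0],[25,20,0,0],[0,0,0,0]]]'
python3 -m creep '[[[0,0,0,0],[0,0,0,0]]]'
python3 - <<'E'
from h import *
from bench import get_obs,snapshot
t=get_obs()["tool_pos"];print(t)
s=snapshot("wrist");cv2.imwrite("pics/w5.png",s["color"][:,:,::-1]);np.savez("w5.npz",**s)
for g,h in (((.60,.22),.084),((.450,.359),.102)):
    try: cap(s,g,h,t)
    except Exception as e: print(e)
E
```

```text
time: 19.3
tool_pos: [0.4505, 0.3597, 0.0371]
ee_rot: [-3.141, -0.002, 0.0]
wrist_force: [-1.0, -0.4, 4.6]
width: 0.0449
time: 20.3
tool_pos: [0.4499, 0.3595, 0.0359]
ee_rot: [3.142, -0.0, 0.0]
wrist_force: [-0.4, 0.5, 0.0]
width: 0.0937
time: 21.3
tool_pos: [0.5513, 0.2828, 0.1802]
ee_rot: [3.141, 0.001, -0.003]
wrist_force: [-0.2, 0.1, -0.1]
width: 0.0941
time: 21.55
tool_pos: [0.549, 0.2856, 0.1812]
ee_rot: [-3.141, -0.0, 0.002]
wrist_force: [-0.1, -0.1, 0.4]
width: 0.0939
[0.54899757 0.2856008  0.18123082]
cap px 403 156 world [0.6026 0.2224 0.084 ] diam mm 24.8 depth z 0.0848 mm tool: x 53.6 y 63.2
cap px 224 349 world [0.4498 0.3606 0.102 ] diam mm 30.8 depth z 0.1029 mm tool: x -99.2 y -75.0
```

View pics/w5.png

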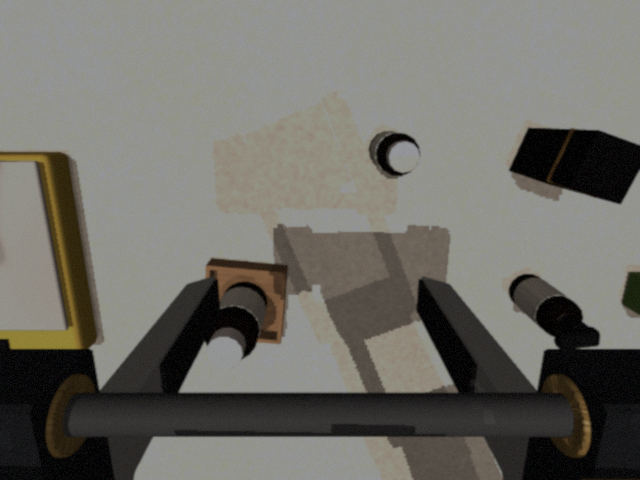

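The medium bottle stands in its tray (cap at (227,345), top at 0.103 m). The small bottle's cap is at (404,156).

```bash
python3 -m creep '[[[27,32,0,0],[27,31,0,0],[0,0,0,0],[0,0,40,0],[0,0,45,0],[0,0,40,0],[0,0,27,0],[0,0,0,0]]]'; python3 -m creep '[[[0,0,0,0],[0,0,0,0],[0,0,0,0],[0,0,0,0],[0,0,0,0],[0,0,0,0],[0,0,0,0],[0,0,0,0]]]' 0;python3 -m creep '[[[0,0,-10,0],[0,0,-25,0],[0,0,-35,0],[0,0,-35,0],[0,0,-30,0],[0,0,-15,0],[0,0,0,0]]]'
python3 - <<'E'
from h import *
s=dict(np.load("w3.npz"));hsv=cv2.cvtColor(s["color"],cv2.COLOR_RGB2HSV)
c=blob((hsv[...,1]>70)&(hsv[...,2]>30),np.array((376,352)));r=cv2.minAreaRect(c);w=cast(s,cv2.boxPoints(r),.018);print(r,w.mean(0),np.linalg.norm(w-np.roll(w,1,0),axis=1))
E
```

```text
time: 22.6
tool_pos: [0.6007, 0.2224, 0.026]
ee_rot: [3.14, 0.006, 0.002]
wrist_force: [-0.7, 0.2, 0.4]
width: 0.0938
time: 23.6
tool_pos: [0.6038, 0.2215, 0.0287]
ee_rot: [3.141, 0.0, 0.0]
wrist_force: [0.0, 0.3, -0.2]
width: 0.0306
time: 24.48
tool_pos: [0.6046, 0.2218, 0.1805]
ee_rot: [-3.141, -0.003, 0.0]
wrist_force: [-0.3, -0.3, -0.3]
width: 0.031
((375.589599609375, 351.57391357421875), (61.77043151855469, 60.98058319091797), 2.6630008220672607) [ 0.46363018 -0.20798458  0.018     ] [0.06568501 0.07138785 0.06267837 0.07170024]
```

```bash
python3 -m creep '[[[-6,17,0,0],[-12,35,0,0],[-12,35,0,0],[-12,35,0,0],[-12,35,0,0],[-12,35,0,0],[-12,35,0,0],[-12,35,0,0]]]'; python3 -m creep '[[[-12,35,0,0],[-12,35,0,0],[-12,35,0,0],[-12,35,0,0],[-6,17,0,0],[-2,8,0,0],[0,0,0,0],[0,0,0,0]]]'
python3 -m creep '[[[0,0,0,0]]]'
python3 - <<'E'
from h import *
from bench import get_obs,snapshot
s=snapshot("wrist");cv2.imwrite("pics/w6.png",s["color"][:,:,::-1]);np.savez("w6.npz",**s)
t=get_obs()["tool_pos"];print(t)
P=cloud(s);m=(np.hypot(P[...,0]-t[0],P[...,1]-t[1])<.012)&(P[...,2]>.2)&(P[...,2]<.3);print("cap z",np.percentile(P[m][:,2],[50,95]) if m.any() else None)
E
```

```text
time: 25.48
tool_pos: [0.5118, -0.0422, 0.1769]
ee_rot: [-3.142, 0.004, -0.0]
wrist_force: [-0.1, -0.2, -0.8]
width: 0.0306
time: 26.48
tool_pos: [0.4585, -0.2046, 0.1789]
ee_rot: [-3.141, -0.0, 0.002]
wrist_force: [-0.0, 0.2, -0.7]
width: 0.0306
time: 26.6
tool_pos: [0.4585, -0.2046, 0.179]
ee_rot: [-3.141, -0.0, 0.002]
wrist_force: [0.1, -0.8, -0.9]
width: 0.0305
[ 0.45849534 -0.20476969  0.17904707]
cap z [0.23501938 0.23621198]
```

View pics/w6.png

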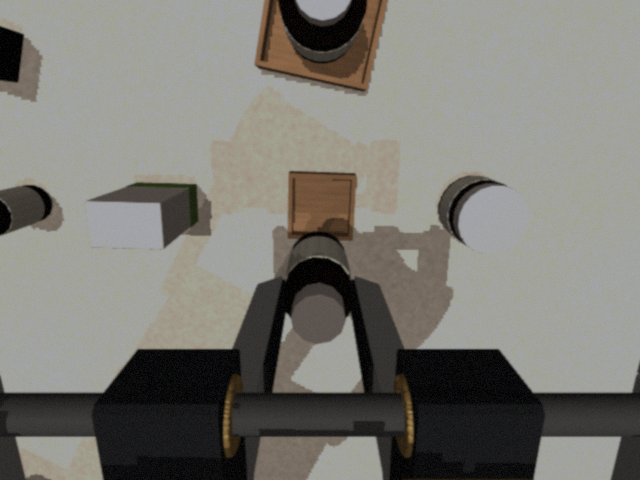

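The small bottle is held upright with its cap at (318,315). The tray corners are (290,171), (355,173) and (353,240). The jar at (490,215) and the white carton at (145,215) are well clear.

```bash
python3 - <<'E'
from h import *
s=dict(np.load("w6.npz"));a,b,c=cast(s,[(290,171),(355,173),(353,240)],.018);m=(a+c)/2
print(np.linalg.norm(b-a),np.linalg.norm(c-b),m,(m-[.4585,-.2047,0])*1000)
E
python3 -m creep '[[[0,0,25,0],[0,0,40,0],[0,0,35,0],[0,0,20,0],[0,0,5,0],[0,0,0,0],[0,0,0,0]]]'
```

```text
0.05919191640978221 0.06362832808071187 [ 0.46023111 -0.20889602  0.018     ] [ 1.73110788 -4.19601956 18.        ]
time: 27.52
tool_pos: [0.4591, -0.2059, 0.0555]
ee_rot: [3.14, -0.002, 0.001]
wrist_force: [-0.6, 0.0, -0.2]
width: 0.0307
```

Splitting the difference between the two estimates, I shift 2 mm and lower.

```bash
python3 -m creep '[[[1,2,5,0],[0,0,7,0],[0,0,5,0],[0,0,2,0],[0,0,0,0],[0,0,0,0]]]'; python3 -m creep '[[[0,0,2,0],[0,0,0,0],[0,0,0,0]]]'; python3 -m creep '[[[0,0,1,0],[0,0,0,0],[0,0,0,0]]]';python3 -m creep '[[[0,0,1,0],[0,0,0,0],[0,0,0,0]]]'
```

```text
time: 28.28
tool_pos: [0.4593, -0.2076, 0.0352]
ee_rot: [3.141, -0.0, 0.0]
wrist_force: [-0.2, -0.1, 0.4]
width: 0.0308
time: 28.65
tool_pos: [0.4592, -0.2075, 0.033]
ee_rot: [3.142, -0.0, 0.0]
wrist_force: [-0.0, 0.6, -0.9]
width: 0.0309
time: 29.02
tool_pos: [0.4594, -0.2076, 0.0325]
ee_rot: [3.141, -0.001, 0.001]
wrist_force: [-0.6, 0.2, 3.5]
width: 0.0307
time: 29.4
tool_pos: [0.4598, -0.2077, 0.0325]
ee_rot: [3.141, -0.002, 0.001]
wrist_force: [-0.5, 1.4, 8.2]
width: 0.0306
```

```bash
python3 -m creep '[[[0,0,-1,0],[0,0,0,0],[0,0,0,0],[0,0,0,0],[0,0,0,0],[0,0,0,0],[0,0,0,0],[0,0,0,0]]]' 1; python3 -m creep '[[[0,0,-30,0],[0,0,-40,0],[0,0,-40,0],[0,0,-40,0],[-20,20,-20,0],[-40,40,0,0],[-20,30,0,0],[0,0,0,0]]]'; python3 -m creep '[[[-20,30,0,0],[-20,30,0,0],[-10,30,0,0],[0,0,0,0],[0,0,0,0]]]'
python3 - <<'E'
from h import *
from bench import get_obs,snapshot
t=get_obs()["tool_pos"];print(t)
s=snapshot("top");cv2.imwrite("pics/top1.png",s["color"][:,:,::-1])
for n,g,h in (("L",(.618,-.208),.114),("M",(.450,.359),.102),("S",(.459,-.207),.088),("jar",(.457,-.35),.058),("spray",(.459,.077),.104),("cb",(.595,.078),.1),("cw",(.461,-.058),.095)):
    print(n,end=" ");cap(s,g,h,t)
E
```

```text
time: 30.4
tool_pos: [0.4592, -0.2075, 0.032]
ee_rot: [3.141, -0.0, 0.0]
wrist_force: [0.0, 0.4, 0.2]
width: 0.0939
time: 31.4
tool_pos: [0.3781, -0.2989, 0.202]
ee_rot: [3.141, 0.0, -0.004]
wrist_force: [0.5, 0.5, 0.8]
width: 0.0941
time: 32.02
tool_pos: [0.3301, -0.3864, 0.2019]
ee_rot: [-3.141, -0.0, 0.002]
wrist_force: [-1.0, -0.5, -0.8]
width: 0.094
[ 0.33005832 -0.38640694  0.20186588]
L cap px 428 198 world [ 0.6139 -0.2058  0.114 ] diam mm 38.0 depth z 0.1141 mm tool: x 283.9 y -180.7
M cap px 155 281 world [0.447  0.3605 0.102 ] diam mm 32.0 depth z 0.103 mm tool: x 117.0 y -746.9
S cap px 428 275 world [ 0.4568 -0.2061  0.088 ] diam mm 24.2 depth z 0.0883 mm tool: x 126.8 y -180.3
jar cap px 493 275 world [ 0.458  -0.3502  0.058 ] diam mm 62.4 depth z 0.0582 mm tool: x 127.9 y -36.2
spray cap px 291 275 world [0.4586 0.0768 0.104 ] diam mm 31.6 depth z 0.1041 mm tool: x 128.5 y -463.2
cb cap px 291 210 world [0.595  0.0785 0.1   ] diam mm 56.4 depth z 0.1007 mm tool: x 265.0 y -464.9
cw cap px 357 274 world [ 0.4611 -0.0584  0.095 ] diam mm 64.19999999999999 depth z 0.0955 mm tool: x 131.1 y -328.0
```

View pics/top1.png

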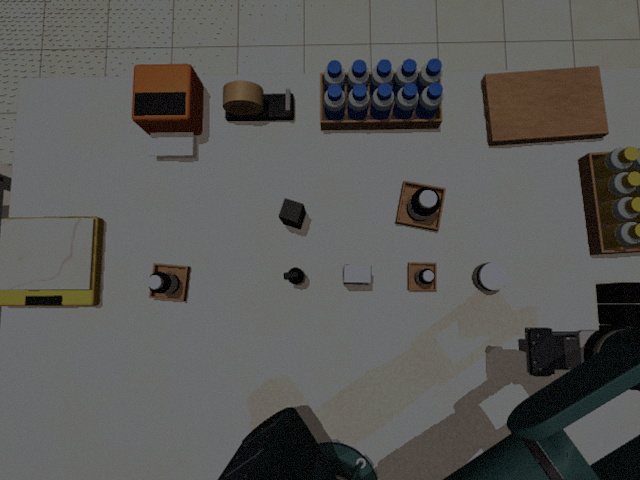

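All three bottles stand in their trays, with caps at (428,198), (156,282) and (427,275). Nothing else has moved, and the gripper is clear.

```bash
python3 -c "
from bench import ticket; print(ticket.close_job())"
```

```text
the job is handed in; nothing more can be done
None
```

I placed the large, medium and small bottles in that order, each upright in the tray of its own size. Each was lowered until the wrist force showed it touching the tray floor, then released. The job is handed in at about 32 s of the 93 s; it gives no verdict.

- **Position:** in the last top view every bottle's axis was within about 4 mm of its tray's centre. The cap tops were at 114, 103 and 88 mm, which is what bottles standing upright on the tray floors should read.
- **Bystanders:** the jar, the spray bottle and both cartons were within 1 mm or so of where they started. The gripper was open and clear of everything.
- **Disagreements:** the top and wrist cameras differed by up to about 5 mm on the tray centres, well inside the tolerances. The finger opening on the small bottle read 31 mm for a 34 mm body, but the grip held. On the way to the medium tray I overshot by about 3 cm, at height, and corrected it before lowering.

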